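# Put the setting block away and shut its case

### The job

Put the steel setting block away: lift it out of the measuring nest by its two ends, put it down the same way up on the rubber mat and let go, then take it again across its sides and lay it lengthwise in the cradle of its open case, down on the case floor, without dropping it in. Then swing the hinged lid fully shut. Leave the calliper and the dish of caps where they are.

Things in the scene. Friction and masses are not known exactly. Their poses are not given: they have to be found in the camera images.
- block: Plain bright steel setting block, 60 x 25 x 30 mm (x, y, z), about 0.34 kg, two dark dots on top. Origin: centre of its underside; x along its 60 mm length, z up. At the start it lies in the nest, along the nest's x.
- nest: Dark steel measuring nest, fixed. Foot 56 x 80 x 12 mm (x, y, z); the block lies on it, 12 mm above the bench, between two cheeks 29 mm apart, each 50 mm long (x), 16 mm thick, tops 40 mm above the bench. They cover the block's long sides: only its ends, which overhang the foot by 2 mm, can be gripped. Origin: centre of the underside; x along the block, z up.
- mat: Thin black rubber mat, 140 x 110 x 3 mm (x, y, z), fixed on the bench between nest and case. Origin: centre of its underside, so its top is 3 mm higher.
- case: Grey plastic storage case, fixed, 130 x 144 x 48 mm outside (x, y, z), walls and floor 5 mm, lid hinged on its far (+x) rim. Origin: centre of its underside; x from the front towards the hinge, z up. A black insert inside, its top 27 mm above the case's underside, leaves open the cradle for the block and a finger channel across it.
- cradle (a point): Centre of the cradle, on the case's inner floor (case x = -12 mm, 5 mm up); axes as the case. The block's underside goes here. Cradle 72 mm long (x), 33 mm wide (y), crossed in the middle by an equally deep finger channel 48 mm wide (x), 134 mm long (y). The block goes in lengthwise along x, held across its 25 mm width; fingers at its ends do not fit.
- lid_hinge (a point): Point on the lid's hinge line, at the middle of the case's far rim (case x = +65 mm, 48.5 mm above the case's underside). The hinge line runs along case y. Its axes turn with the lid.
- lid_edge (a point): Middle of the lid's free edge, on its outer (upper when shut) face: 130 mm from the hinge along the lid and 8 mm out from the hinge plane. The lid is a flat grey plate 130 x 144 x 8 mm, 0.12 kg, with a tab 40 mm wide, 8 mm thick reaching 16 mm beyond this edge. Its axes turn with the lid.
- lid (a joint): Lid angle, rad: 0 fully shut (level), grows as it opens; about 1.57 upright, stop at 1.9 (leaning back, away from the robot). A stiff friction hinge: it stays where it is left, and about 1 to 2 N at the free edge moves it.
- caliper: Digital calliper, loose, 230 mm long (its y), about 60 mm wide over the jaws, 13 mm high. Origin: underside, on the beam's middle. Leave alone.
- dish: Round white plastic dish with small coloured caps, loose, 90 mm across, 18 mm high. Origin: centre of its underside. Leave alone.
- gauge_stand: Dial gauge on its column stand, fixed, foot 150 x 90 mm (x, y), 240 mm tall. Origin: centre of its underside. Not used; do not run into it.
Things that resemble listed ones, but are neither listed nor needed, are in the scene too. What is meant by the case is not red, and is the larger of those in its own colour. Of the things that look like the mat, take the one that is farthest to the robot's left at the start.

How it is judged:
By the outcome, as a careful person would: the job done as asked, in the order asked, and still so for the second after the job is handed in, with the robot touching nothing.
It also fails if it takes over 72 s, if anything falls off the work surface, if the arm or the gripper's body presses on something with over 40 N, if the wrist force passes 120 N, or if a joint passes its speed limit or range.

### The arm

A 6-joint arm with a two-finger parallel gripper is mounted at the origin on the work surface. World frame = base frame: x ahead of the robot, y to its left, z up, the work surface at z = 0. Lengths are in m, angles in degrees, forces in N, time in s.
With the tool pointing down it reaches from about 0.25 to 0.725 m from the base axis. Payload 9.7 kg.
Tool frame: the origin (TCP) lies between the finger pads; the fingertips stand 11 mm ahead of it and the grasp point (between the pads) lies 8 mm behind it; y points along the fingers, x is the direction in which the jaws open and shut, and the axes are right-handed (so a half turn about y gives the same grasp; the last joint's range is limited). The gripper opens to 85 mm and grips with 20 to 120 N. Pads are 22 mm wide; open, the fingers measure 114 mm over their backs; the gripper's body (76 mm by 85 mm) begins 54 mm behind the grasp point. The pads swing forward as they close: fully open they stand 13 mm farther back than shut.
Start: joints at [-76.146, 4.979, 10.078, 95.1, 0, 90], TCP at [0.132, -0.534, 0.22] pointing down, gripper open.
Joint ranges: [-179.16, 179.16], [-48.56, 103.87], [-65.8, 70.77], [-126.05, 130.52], [-82.76, 87.17], [-180, 180]. Speed limits (degrees/s): [127.2, 127.2, 147.25, 180, 180, 180].

### API

Orientations are given as [roll, pitch, yaw] about the fixed x, y, z axes, in that order (R = Rz(yaw) Ry(pitch) Rx(roll)).
In Python, from workcell import bot, vision gives the robot as it stands. The module is installed in compiled form; this text tells all that it offers.
- The arm moves only by the shell command python3 -m crank 'ROWS' [OPENING] [FORCE]. ROWS is text: rows parted by semicolons, each of 6 numbers parted by spaces: the shift along the tool's x, y, z in m, then the turn, a rotation vector about the tool's x, y, z in rad. A call has 1 to 8 rows; each row is the pose to reach, as a shift and turn from the pose commanded when the call began, along the tool's axes at that moment; what a row does not reach only later rows make up. A row lasts 1/10 s, in which the tool goes at most 50 mm and 8.59 degrees, less where a joint would pass 70% of its speed; a pose out of reach is approached as far as the arm can. A call with a gripper value outside its range is refused whole. OPENING is the gripper's target within -1 to 1 (shut at 1, half-way at 0, fully open at -1), set as the call begins (- or left out, the last holds). The fingers move at their own pace and stop on an object; FORCE is the grip in N (left out, the last holds). Time passes only in rows, so rows that repeat a pose let the fingers close. It gives the time, the measured TCP pose, the force and the opening at its end, in the units of the state.
- bot.get_obs(): the state, without advancing time (a new reading comes with each control period).
- vision.camera(name): name is "scene" or "top"; returns the picture (400x640x3 uint8, red, green, blue); there is no depth.
- vision.get_calibration(name): a dict with "fx", "fy", "cx", "cy" (pixels), "rvec" (rotation vector, rad) and "tvec" (3), from world to camera coordinates, as OpenCV has them. Camera axes: x right, y down, z forward; pixel columns grow to the right and rows downward; lengths in m; the calibration is good to about 2 mm. A picture is of the moment at which its call begins. get_calibration takes no time and is no camera call.
- bot.job_done(): hands the job in, once; it reports no verdict.
The state is a dict: "time": time; "q": joint angles; "qd": joint speeds; "joint_efforts": joint torques, N m; "ee_pos": TCP position; "tcp_rot": TCP orientation; "wrist_force": force on the tool from outside, world axes, zero at the start; "torque": the same for the moment, N m; "opening": finger opening in m.
Only numpy, scipy, OpenCV 4.12 (cv2) and the standard library are available. Lean on these libraries where they do the work, as an engineer would, in place of code of your own. Each camera call takes 0.05 s, during which the arm holds its last target. There are 200 camera calls.

## Working session

There is one attempt and no reset: what is moved stays moved. The work goes in short steps, Python scripts to look and compute and a shell command to move; the robot and the scene stay as the last step left them, time stands still between calls to the robot, and variables do not carry over. Pictures are saved under pics/ and viewed, about 8 in all and at most 12, crops included, and the job is handed in when it is done.

```bash
mkdir -p pics
python3 - <<'E'
from workcell import bot, vision
import cv2
print(bot.get_obs())
for n in ("scene","top"):
    im=vision.camera(n); cv2.imwrite(f"pics/{n}0.png",im[:,:,::-1])
    print(n,vision.get_calibration(n))
E
```

```text
{'time': 0.0, 'q': array([-7.61457879e+01,  5.01304563e+00,  1.00324900e+01,  9.50998962e+01,
       -3.27533587e-04,  8.99981350e+01]), 'qd': array([-0.04430365,  0.07853822,  0.03596999, -0.1141663 ,  0.07199636,
        0.01525627]), 'joint_efforts': array([ 4.51641696e-03, -5.20388067e+01,  4.64804220e+01,  1.61014684e-02,
        4.05062538e-04, -2.43400953e-07]), 'ee_pos': array([ 0.13163552, -0.5337503 ,  0.21944683]), 'tcp_rot': array([-9.00003249e+01,  8.04517632e-02, -7.61439229e+01]), 'wrist_force': array([-0.82633766, -0.410653  , -0.14185816]), 'torque': array([ 0.01550868, -0.00161615, -0.04303115]), 'opening': 0.08524302645645261}
scene {'fx': 435.1079203648397, 'fy': 435.1079203648397, 'cx': 315.4462174932989, 'cy': 203.01294550300224, 'rvec': array([ 1.99063845,  1.78020768, -0.5203908 ]), 'tvec': array([-0.12461901, -0.39314573,  1.48609822])}
top {'fx': 391.3275905473487, 'fy': 391.3275905473487, 'cx': 323.97136148110826, 'cy': 196.67269933249784, 'rvec': array([ 2.2221618 , -2.16184005,  0.11352138]), 'tvec': array([0.02750621, 0.52521215, 1.13263074])}
```

View pics/top0.png

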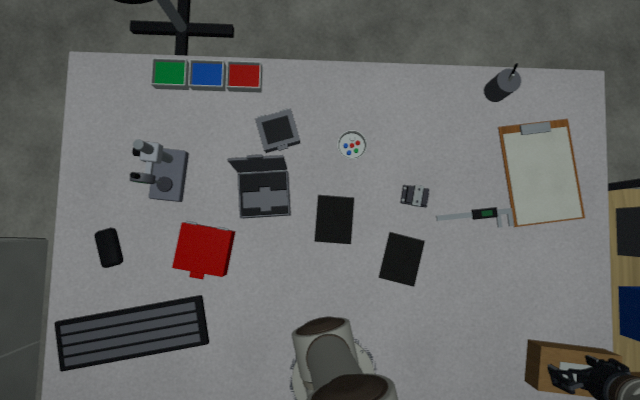

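View pics/scene0.png

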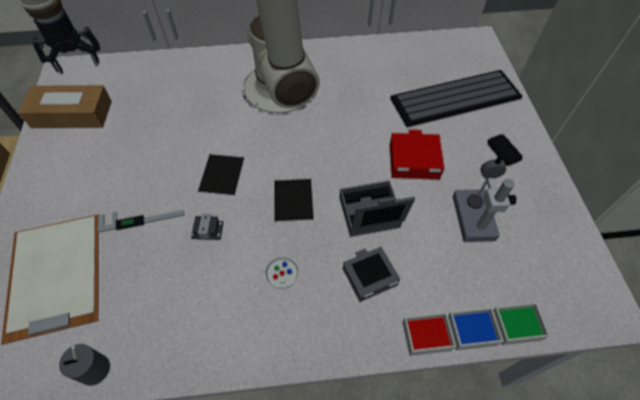

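The top view shows the robot's base at the bottom, with +x up and +y left. The nest with the block is at about (414,195). The left-hand mat, which is the one to use, is at (335,219). The larger grey case, lid open, is at (264,190), and the gauge stand is at (165,172). Next I'll enlarge the crops.

```bash
cat > h.py <<'E'
import numpy as np, cv2
from scipy.spatial.transform import Rotation as R
from workcell import bot, vision
def cal(n):
    c=vision.get_calibration(n); K=np.array([[c['fx'],0,c['cx']],[0,c['fy'],c['cy']],[0,0,1]])
    return K,np.array(c['rvec']),np.array(c['tvec'])
def pix2w(n,uv,z):
    K,r,t=cal(n); M=R.from_rotvec(r).as_matrix()
    d=M.T@np.linalg.inv(K)@np.array([uv[0],uv[1],1.]); o=-M.T@t
    return o+d*(z-o[2])/d[2]
def proj(n,P):
    K,r,t=cal(n); return cv2.projectPoints(np.float64(P).reshape(-1,3),r,t,K,None)[0][:,0]
def crop(n,x0,y0,w,h,s,out,im=None):
    im=vision.camera(n)[:,:,::-1] if im is None else im
    c=cv2.resize(im[y0:y0+h,x0:x0+w],None,fx=s,fy=s,interpolation=cv2.INTER_CUBIC)
    for i in range(0,w,10): cv2.line(c,(i*s,0),(i*s,4 if i%50 else 12),(0,255,255),1)
    for i in range(0,h,10): cv2.line(c,(0,i*s),(4 if i%50 else 12,i*s),(0,255,255),1)
    cv2.imwrite(out,c)
E
python3 - <<'E'
from h import *
a=cv2.imread('pics/top0.png')
# two-panel: case and nest
crop('top',220,145,80,80,7,'/tmp/a.png',a); crop('top',395,175,40,40,14,'/tmp/b.png',a)
A=cv2.imread('/tmp/a.png');B=cv2.imread('/tmp/b.png')
A=cv2.resize(A,(400,400));B=cv2.resize(B,(400,400))
cv2.imwrite('pics/c1.png',np.hstack([A,B]))
for uv in [(335,219),(414,195),(264,190)]: print(pix2w('top',uv,.003))
# mat corner detection
g=cv2.cvtColor(a,cv2.COLOR_BGR2GRAY)
m=(g[185:255,305:365]<60).astype(np.uint8)
c=max(cv2.findContours(m,0,2)[0],key=cv2.contourArea)
r=cv2.minAreaRect(c); b=cv2.boxPoints(r)+[305,185]
w=[pix2w('top',p,.003) for p in b]; print(b,np.round(w,4)); print(np.mean(w,0),pix2w('top',np.array(r[0])+[305,185],.003))
E
```

```text
[0.45986992 0.00691316 0.003     ]
[ 0.53843005 -0.22926549  0.003     ]
[0.54051723 0.22101014 0.003     ]
[[314.21780777 240.77742767]
 [317.90302277 194.71224403]
 [353.71383286 197.57711029]
 [350.02861786 243.64229584]] [[ 0.3938  0.067   0.003 ]
 [ 0.531   0.0599  0.003 ]
 [ 0.5255 -0.0476  0.003 ]
 [ 0.3881 -0.0395  0.003 ]]
[0.45958426 0.00991991 0.003     ] [0.45925907 0.00998391 0.003     ]
```

View pics/c1.png

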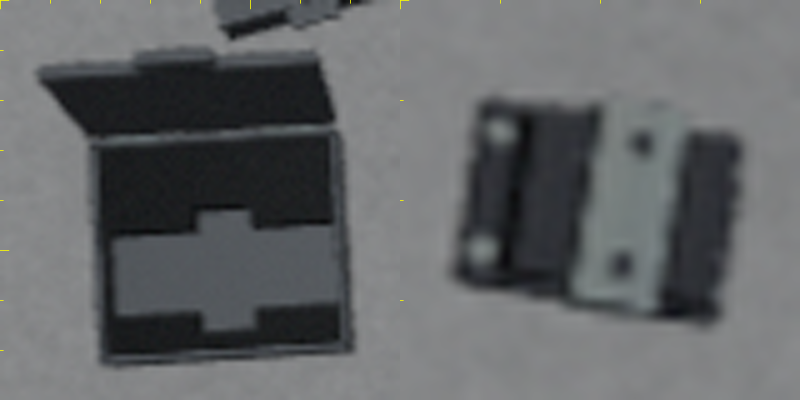

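In the left panel (×5, offset 220,145) the case's rim corners are at (105,362), (352,350), (338,130) and (92,140), and the cradle is clearly visible. In the right panel (×10, offset 395,175) the block's dots are at (640,143) and (622,263) after taking off the panel shift of 400. I'll fit the poses and overlay the model on both views.

```bash
cat >> h.py <<'E'
def pts(x,y,yaw,P):
    P=np.float64(P); c,s=np.cos(yaw),np.sin(yaw)
    return np.c_[x+c*P[:,0]-s*P[:,1],y+s*P[:,0]+c*P[:,1],P[:,2]]
def fit(n,P,uv,x0):
    from scipy.optimize import least_squares
    r=least_squares(lambda p:(proj(n,pts(*p,P))-uv).ravel(),x0)
    return r.x,r.fun.reshape(-1,2)
CASE=[[-.065,.072,.048],[-.065,-.072,.048],[.065,-.072,.048],[.065,.072,.048]]
def box(lx,ly,z,cx=0): return [[cx-lx/2,ly/2,z],[cx-lx/2,-ly/2,z],[cx+lx/2,-ly/2,z],[cx+lx/2,ly/2,z]]
E
python3 - <<'E'
from h import *
o=np.array([395,175])
B=np.array([[572,300],[658,312],[690,105],[605,95]])-[400,0]
Buv=(B+.5)/10-.5+o
D=(np.array([[622,263],[640,143]])-[400,0]+.5)/10-.5+o
p,f=fit('top',box(.06,.025,.042),Buv,[.54,-.22,0]); print('block',p,np.degrees(p[2]),f.round(2).tolist())
d=[pix2w('top',u,.042) for u in D]; print('dots',d,np.mean(d,0))
C=(np.array([[105,362],[352,350],[338,130],[92,140]])+.5)/5-.5+[220,145]
q,f=fit('top',CASE,C,[.54,.2,0]); print('case',q,np.degrees(q[2]),f.round(2).tolist())
a=cv2.imread('pics/scene0.png')
def ov(n,im,S,x0,y0,w,h):
    c=cv2.resize(im[y0:y0+h,x0:x0+w],None,fx=S,fy=S,interpolation=cv2.INTER_CUBIC)
    def pl(P,pose,col):
        u=(proj(n,pts(*pose,P))-[x0,y0]+.5)*S-.5
        cv2.polylines(c,[np.int32(u.round())],True,col,1)
    pl(box(.06,.025,.042),p,(0,0,255)); pl(CASE,q,(0,255,0))
    pl(box(.072,.033,.027,-.012),q,(0,0,255)); pl(box(.048,.134,.027,-.012),q,(255,255,0))
    pl(CASE*1,q,(0,255,0)); pl(box(.14,.11,.003),[.4595,.0099,np.radians(-3)],(255,0,255))
    return c
s=ov('scene',a,3,185,170,240,80)
t=ov('top',cv2.imread('pics/top0.png'),3,215,145,240,110)
cv2.imwrite('pics/c2.png',np.vstack([s,t]))
E
```

```text
block [ 0.5356894  -0.23007872 -0.14136346] -8.099529429811003 [[0.17, -0.3], [0.04, -0.05], [-0.14, 0.4], [-0.07, -0.05]]
dots [array([ 0.51804812, -0.22749536,  0.042     ]), array([ 0.55324831, -0.23250284,  0.042     ])] [ 0.53564821 -0.2299991   0.042     ]
case [0.5260155  0.21472988 0.08519921] 4.881555037292427 [[-0.88, 0.71], [0.3, 0.18], [0.76, -0.82], [-0.17, -0.1]]
```

View pics/c2.png

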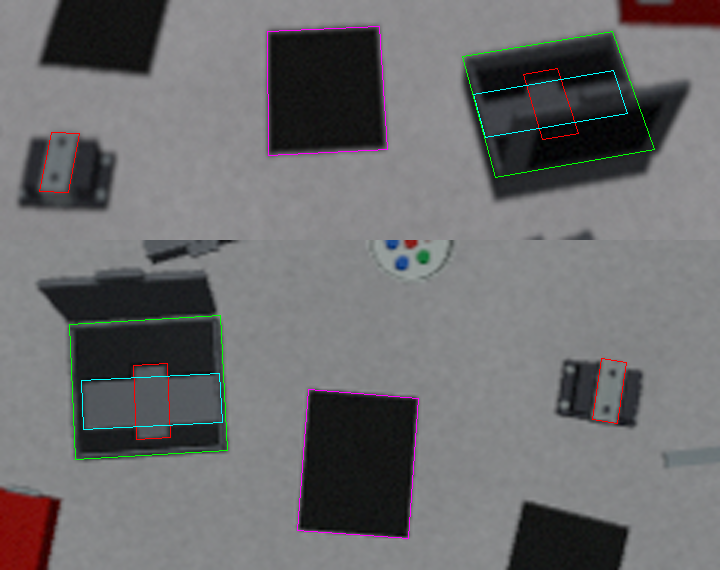

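The overlays agree in both views to about 2 mm. The block is at (0.5357, −0.230) with yaw −8.1°, the mat at (0.4595, 0.010) with yaw −3°, and the case at (0.526, 0.215) with yaw 4.9°. I'll write a small helper that gives the remaining shift, then move.

```bash
cat > rem.py <<'E'
import sys; from h import *
o=bot.get_obs(); a=[float(v) for v in sys.argv[1:]]
M=R.from_euler('xyz',o['tcp_rot'],degrees=True)
T=R.from_euler('xyz',[-90,0,a[3]],degrees=True)
print('t',round(o['time'],2),'pos',o['ee_pos'].round(4),'rpy',o['tcp_rot'].round(2),'F',np.round(o['wrist_force'],1),'op',round(o['opening'],4),'q',o['q'].round(0))
print('shift',M.inv().apply(np.array(a[:3])-o['ee_pos']).round(4),'rot',(M.inv()*T).as_rotvec().round(4))
E
python3 rem.py .5357 -.2301 .22 -8.1
python3 -m crank '-.198 0 .465 0 -1.187 0;-.198 0 .465 0 -1.187 0;-.198 0 .465 0 -1.187 0;-.198 0 .465 0 -1.187 0;-.198 0 .465 0 -1.187 0;-.198 0 .465 0 -1.187 0;-.198 0 .465 0 -1.187 0;-.198 0 .465 0 -1.187 0' -0.7 60
python3 rem.py .5357 -.2301 .22 -8.1
```

```text
t 0.1 pos [ 0.1316 -0.5338  0.2196] rpy [-9.000e+01  7.000e-02 -7.615e+01] F [ 0.2  0.2 -0.1] op 0.085 q [-76.   5.  10.  95.  -0.  90.]
shift [-1.981e-01 -2.000e-04  4.650e-01] rot [-7.0000e-04 -1.1877e+00 -1.0000e-03]
time: 0.9
ee_pos: [0.4528, -0.2921, 0.22]
tcp_rot: [-90.0, 0.0, -7.8]
wrist_force: [0.3, -0.9, 0.4]
opening: 0.0727
t 0.9 pos [ 0.4528 -0.2921  0.22  ] rpy [-9.00e+01  1.00e-02 -7.79e+00] F [ 0.3 -0.9  0.4] op 0.0727 q [-33.   3.   8.  95.  -0.  65.]
shift [ 0.0737 -0.      0.0726] rot [-0.0001  0.0055 -0.0002]
```

```bash
python3 -m crank '.0737 0 .0726 0 .0055 0;.0737 0 .0726 0 .0055 0;.0737 .04 .0726 0 .0055 0;.0737 .08 .0726 0 .0055 0;.0737 .12 .0726 0 .0055 0;.0737 .15 .0726 0 .0055 0;.0737 .15 .0726 0 .0055 0;.0737 .15 .0726 0 .0055 0' -0.7
python3 rem.py .5357 -.2301 .03 -8.1
python3 - <<'E'
from h import *
crop('top',385,160,70,70,6,'/tmp/a.png');crop('scene',160,190,100,70,5,'/tmp/b.png')
A=cv2.resize(cv2.imread('/tmp/a.png'),(350,350));B=cv2.resize(cv2.imread('/tmp/b.png'),(450,315));B=cv2.copyMakeBorder(B,0,35,0,0,0)
cv2.imwrite('pics/c3.png',np.hstack([A,B[:, :450]]))
E
```

```text
time: 1.7
ee_pos: [0.5346, -0.2322, 0.0707]
tcp_rot: [-90.0, 0.0, -8.5]
wrist_force: [0.4, 0.2, 0.5]
opening: 0.0727
t 1.7 pos [ 0.5346 -0.2322  0.0707] rpy [-8.999e+01  4.000e-02 -8.450e+00] F [0.4 0.2 0.5] op 0.0727 q [-23.   9.  -2.  79.  -0.  75.]
shift [0.0008 0.0407 0.0023] rot [-0.0002 -0.0061 -0.0006]
```

View pics/c3.png

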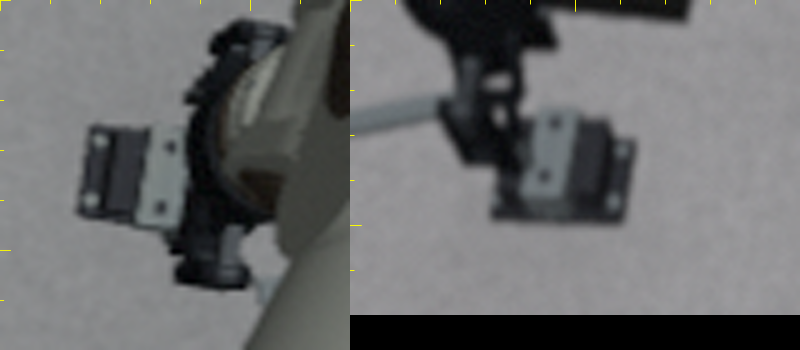

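The image shows the gripper up and to the right of the block, which could be parallax from its height. I'll project the expected fingertips to check.

Run:
```python
from h import *
o=bot.get_obs(); M=R.from_euler('xyz',o['tcp_rot'],degrees=True)
for d in ([.04,.005,0],[-.04,.005,0],[.04,-.06,0],[-.04,-.06,0]):
    P=o['ee_pos']+M.apply(d)
    print(d,P.round(3),'top panel',((proj('top',P)[0]-[385,160])*5).round(),'scene panel',((proj('scene',P)[0]-[160,190])*4.5+[350,0]).round())
```

```text
[0.04, 0.005, 0] [ 0.575 -0.239  0.068] top panel [191. 102.] scene panel [523. 191.]
[-0.04, 0.005, 0] [ 0.496 -0.227  0.067] top panel [169. 240.] scene panel [547.  71.]
[0.04, -0.06, 0] [ 0.575 -0.239  0.133] top panel [224.  87.] scene panel [495. 132.]
[-0.04, -0.06, 0] [ 0.496 -0.227  0.132] top panel [201. 234.] scene panel [522.   9.]
```

That fits: the knuckles sit higher and wider, and the open tips are retracted. I'll correct the offset, descend around the block's ends and feel for the bench with the tips, to learn the real tip offset.

```bash
python3 -m crank '.0008 0 .0023 0 -.0061 0;.0008 .01 .0023 0 -.0061 0;.0008 .02 .0023 0 -.0061 0;.0008 .03 .0023 0 -.0061 0;.0008 .037 .0023 0 -.0061 0;.0008 .041 .0023 0 -.0061 0;.0008 .041 .0023 0 -.0061 0'
python3 rem.py .5357 -.2301 .03 -8.1
python3 -m crank '0 .004 0 0 0 0;0 .008 0 0 0 0;0 .01 0 0 0 0;0 .01 0 0 0 0'
```

```text
time: 2.5
ee_pos: [0.5355, -0.23, 0.0283]
tcp_rot: [-90.0, 0.1, -8.1]
wrist_force: [0.5, 0.8, 0.2]
opening: 0.0726
t 2.5 pos [ 0.5355 -0.23    0.0283] rpy [-8.998e+01  7.000e-02 -8.100e+00] F [0.5 0.8 0.2] op 0.0726 q [-23.  10.  -5.  74.   0.  75.]
shift [ 0.0003 -0.0017 -0.0001] rot [-0.0003 -0.     -0.0012]
time: 2.9
ee_pos: [0.5357, -0.23, 0.0189]
tcp_rot: [-90.0, 0.0, -8.1]
wrist_force: [-1.2, -0.1, 0.5]
opening: 0.0726
```

```bash
python3 -m crank '0 .002 0 0 0 0;0 .004 0 0 0 0;0 .006 0 0 0 0;0 .006 0 0 0 0'
python3 -m crank '0 .001 0 0 0 0;0 .002 0 0 0 0;0 .003 0 0 0 0;0 .003 0 0 0 0'
python3 -m crank '0 .001 0 0 0 0;0 .002 0 0 0 0;0 .002 0 0 0 0'
```

```text
time: 3.3
ee_pos: [0.5357, -0.2301, 0.0128]
tcp_rot: [-90.0, 0.0, -8.1]
wrist_force: [0.3, -0.4, -0.4]
opening: 0.0726
time: 3.7
ee_pos: [0.5358, -0.2301, 0.01]
tcp_rot: [-90.0, 0.0, -8.1]
wrist_force: [-0.5, 0.5, -0.5]
opening: 0.0726
time: 4.0
ee_pos: [0.5358, -0.2301, 0.008]
tcp_rot: [-90.0, 0.0, -8.1]
wrist_force: [0.3, 0.2, -0.5]
opening: 0.0724
```

The spec offsets hold for shut fingers, so open tips are retracted. I'll come up to TCP z = 0.021, leaving the tips about 3–4 mm above the block's underside, and close.

```bash
python3 -m crank '0 -.006 0 0 0 0;0 -.013 0 0 0 0;0 -.013 0 0 0 0'
python3 -m crank '0 0 0 0 0 0;0 0 0 0 0 0;0 0 0 0 0 0;0 0 0 0 0 0;0 0 0 0 0 0;0 0 0 0 0 0' 0 60
python3 -m crank '0 -.005 0 0 0 0;0 -.01 0 0 0 0;0 -.02 0 0 0 0;0 -.03 0 0 0 0;0 -.04 0 0 0 0;0 -.055 0 0 0 0;0 -.065 0 0 0 0;0 -.065 0 0 0 0'
python3 rem.py .4595 .01 .09 -3
```

```text
time: 4.3
ee_pos: [0.5366, -0.2305, 0.0228]
tcp_rot: [-90.0, -0.1, -8.1]
wrist_force: [-0.0, 0.0, 0.9]
opening: 0.0725
time: 4.9
ee_pos: [0.5362, -0.2303, 0.0223]
tcp_rot: [-90.0, -0.1, -8.1]
wrist_force: [-1.7, 1.2, 9.4]
opening: 0.0574
time: 5.7
ee_pos: [0.5368, -0.2306, 0.0885]
tcp_rot: [-90.0, -0.2, -8.1]
wrist_force: [-0.0, 0.1, -2.2]
opening: 0.057
t 5.7 pos [ 0.5368 -0.2306  0.0885] rpy [-90.05  -0.18  -8.1 ] F [-0.   0.1 -2.2] op 0.057 q [-23.   9.  -0.  81.   0.  75.]
shift [-0.1105 -0.002   0.2273] rot [ 0.001  -0.0891  0.0031]
```

```bash
python3 -m crank '-.022 0 .045 0 -.03 0;-.044 0 .09 0 -.06 0;-.066 0 .136 0 -.09 0;-.088 0 .182 0 -.12 0;-.1105 0 .2273 0 -.141 0;-.1105 0 .2273 0 -.141 0;-.1105 .02 .2273 0 -.141 0;-.1105 .04 .2273 0 -.141 0'
python3 rem.py .4595 .01 .018 0
```

```text
time: 6.5
ee_pos: [0.4589, 0.0109, 0.0461]
tcp_rot: [-90.0, -0.1, 0.0]
wrist_force: [0.0, 0.4, -3.1]
opening: 0.0574
t 6.5 pos [0.4589 0.0109 0.0461] rpy [-9.001e+01 -9.000e-02  5.000e-02] F [ 0.   0.4 -3.1] op 0.0574 q [  1.  -7. -21.  76.  -0.  91.]
shift [ 0.0005  0.0281 -0.0009] rot [0.0001 0.0008 0.0016]
```

```bash
python3 -m crank '0 .008 0 0 0 0;0 .016 0 0 0 0;0 .022 0 0 0 0;0 .026 0 0 0 0;0 .027 0 0 0 0;0 .027 0 0 0 0'
python3 -m crank '0 .001 0 0 0 0;0 .002 0 0 0 0;0 .002 0 0 0 0' 
python3 -m crank '0 .001 0 0 0 0;0 .001 0 0 0 0'
python3 -m crank '0 .001 0 0 0 0;0 .001 0 0 0 0'
```

```text
time: 7.1
ee_pos: [0.4587, 0.0104, 0.0194]
tcp_rot: [-90.0, -0.0, -0.0]
wrist_force: [-1.2, -0.5, -3.1]
opening: 0.0575
time: 7.4
ee_pos: [0.4585, 0.0105, 0.0172]
tcp_rot: [-90.0, -0.0, -0.0]
wrist_force: [0.1, 0.5, -3.1]
opening: 0.0573
time: 7.6
ee_pos: [0.4584, 0.0105, 0.0161]
tcp_rot: [-90.0, 0.0, -0.0]
wrist_force: [0.3, 0.5, -3.5]
opening: 0.0571
time: 7.8
ee_pos: [0.4584, 0.0105, 0.0151]
tcp_rot: [-90.0, 0.0, -0.0]
wrist_force: [0.8, 0.1, -2.2]
opening: 0.0571
```

```bash
python3 -m crank '0 .001 0 0 0 0;0 .001 0 0 0 0'
python3 -m crank '0 .001 0 0 0 0;0 .001 0 0 0 0'
```

```text
time: 8.0
ee_pos: [0.4584, 0.0105, 0.014]
tcp_rot: [-90.0, 0.0, -0.0]
wrist_force: [-0.9, -0.3, -3.5]
opening: 0.0573
time: 8.2
ee_pos: [0.4586, 0.0105, 0.0135]
tcp_rot: [-90.0, -0.0, -0.0]
wrist_force: [-2.4, 0.1, 0.2]
opening: 0.0574
```

Contact came at the expected height, so I'll release and lift.

```bash
python3 -m crank '0 .0005 0 0 0 0;0 .0005 0 0 0 0'
python3 -m crank '0 .0005 0 0 0 0;0 .0005 0 0 0 0;0 .0005 0 0 0 0;0 .0005 0 0 0 0;0 .0005 0 0 0 0' -0.8
python3 -m crank '0 -.02 0 0 0 0;0 -.05 0 0 0 0;0 -.09 0 0 0 0;0 -.12 0 0 0 0;0 -.12 -.05 0 0 0;0 -.12 -.1 0 0 0;0 -.12 -.13 0 0 0;0 -.12 -.13 0 0 0'
python3 rem.py .4586 .0105 .09 90
python3 - <<'E'
from h import *
crop('top',285,165,100,100,5,'/tmp/a.png');crop('top',220,145,80,80,7,'/tmp/b.png')
A=cv2.resize(cv2.imread('/tmp/a.png'),(400,400));B=cv2.resize(cv2.imread('/tmp/b.png'),(400,400))
cv2.imwrite('pics/c4.png',np.hstack([A,B]))
E
```

```text
time: 8.4
ee_pos: [0.4586, 0.0105, 0.0134]
tcp_rot: [-90.0, -0.0, -0.0]
wrist_force: [-3.1, -0.1, 6.4]
opening: 0.0568
time: 8.9
ee_pos: [0.4585, 0.0105, 0.0122]
tcp_rot: [-90.0, -0.0, -0.0]
wrist_force: [0.4, 0.1, 0.1]
opening: 0.0765
time: 9.7
ee_pos: [0.4583, -0.1224, 0.1321]
tcp_rot: [-90.0, 0.0, -0.2]
wrist_force: [-0.5, 0.2, -0.1]
opening: 0.0769
t 9.7 pos [ 0.4583 -0.1224  0.1321] rpy [-90.04   0.    -0.24] F [-0.5  0.2 -0.1] op 0.0769 q [-15.  -6. -11.  85.  -0.  75.]
shift [-0.0002  0.042   0.133 ] rot [ 5.0000e-04 -1.5749e+00 -5.0000e-04]
```

View pics/c4.png

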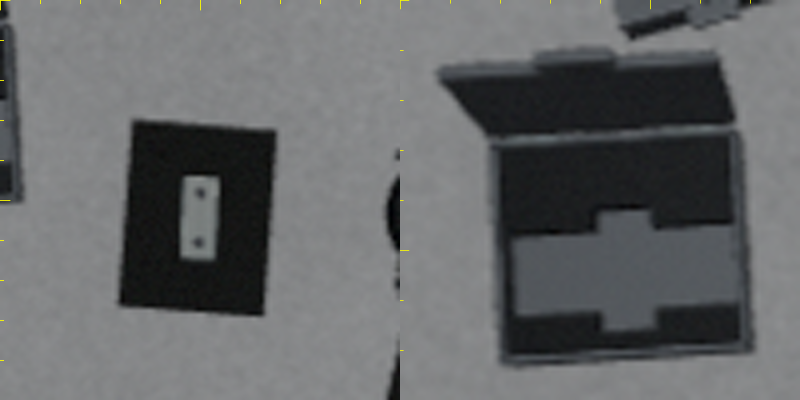

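The left panel (×4, offset 285,165) shows the block upright in the middle of the mat, with its dots at (200,193) and (198,243). The right panel (×5, offset 220,145) shows the case unchanged. Its cradle notch corners are at (202,330), (257,328), (252,210) and (198,211). I'll refine both poses.

Run:
```python
from h import *
D=[(np.array(p)+.5)/4-.5+[285,165] for p in ([198,243],[200,193])]
d=[pix2w('top',u,.033) for u in D]; v=d[1]-d[0]
print('block',np.mean(d,0),np.degrees(np.arctan2(v[1],v[0])))
K,r,t=cal('top'); print('cam',-R.from_rotvec(r).as_matrix().T@t)
f5=lambda a:(np.array(a)+.5)/5-.5+[220,145]
C=f5([[105,362],[352,350],[338,130],[92,140],[202,330],[257,328],[252,210],[198,211]])
# near notch end x=-.048, far end x=.024
P=CASE+[[-.048,.0165,.005],[-.048,-.0165,.027],[.024,-.0165,.027],[.024,.0165,.005]]
for s in (slice(0,4),slice(4,8),slice(0,8)):
    q,f=fit('top',np.array(P)[s],C[s],[.54,.2,0]); c=pts(*q,[[-.012,0,.005]])[0]
    print('case',q.round(4),np.degrees(q[2]).round(2),'cradle',c.round(4),f.round(1).tolist())
# lid angle: free-edge corners (outer/inner): scan
q,f=fit('top',np.array(P),C,[.54,.2,0])
for a in (1.4,1.5,1.57,1.65,1.75,1.9):
    L=[[.065-.13*np.cos(a),y,.0485+.13*np.sin(a)] for y in (.072,-.072)]
    L+=[[.065-.13*np.cos(a)+.008*np.sin(a),y,.0485+.13*np.sin(a)+.008*np.cos(a)] for y in (.072,-.072)]
    u=(proj('top',pts(*q,L))-[220,145])*5
    print(a,u.round(0).tolist())
```

```text
block [0.45877242 0.01029851 0.033     ] -0.8966923546243346
cam [0.4322916  0.06830778 1.16957891]
case [0.526  0.2147 0.0852] 4.88 cradle [0.5141 0.2137 0.005 ] [[-0.9, 0.7], [0.3, 0.2], [0.8, -0.8], [-0.2, -0.1]]
case [0.5262 0.2161 0.0637] 3.65 cradle [0.5142 0.2154 0.005 ] [[0.2, 0.5], [-0.5, 0.2], [-0.1, -0.8], [0.4, 0.2]]
case [0.5261 0.2155 0.0814] 4.66 cradle [0.5141 0.2145 0.005 ] [[-1.2, 0.6], [-0.1, 0.3], [0.6, -0.8], [-0.4, -0.2], [0.7, 0.6], [0.0, 0.1], [-0.1, -0.9], [0.5, 0.3]]
1.4 [[41.0, 144.0], [324.0, 130.0], [39.0, 129.0], [323.0, 114.0]]
1.5 [[39.0, 119.0], [323.0, 104.0], [38.0, 103.0], [322.0, 89.0]]
1.57 [[38.0, 101.0], [322.0, 87.0], [38.0, 85.0], [321.0, 71.0]]
1.65 [[38.0, 81.0], [321.0, 67.0], [37.0, 66.0], [320.0, 52.0]]
1.75 [[37.0, 56.0], [320.0, 42.0], [38.0, 42.0], [319.0, 28.0]]
1.9 [[38.0, 22.0], [319.0, 8.0], [39.0, 8.0], [319.0, -5.0]]
```

```bash
python3 -m crank '0 0 .04 0 -1.57 0;0 0 .08 0 -1.57 0;0 0 .12 0 -1.57 0;0 0 .133 0 -1.57 0;0 0 .133 0 -1.57 0;0 0 .133 0 -1.57 0;0 0 .133 0 -1.57 0;0 0 .133 0 -1.57 0' -0.3
python3 rem.py .4588 .0103 .07 89.6
```

```text
time: 10.6
ee_pos: [0.4582, 0.0149, 0.1322]
tcp_rot: [-90.0, -0.0, 69.2]
wrist_force: [0.4, 0.8, 0.1]
opening: 0.0555
t 10.6 pos [0.4582 0.0149 0.1322] rpy [-8.999e+01 -1.000e-02  6.920e+01] F [0.4 0.8 0.1] op 0.0555 q [  2.  -8. -13.  86.   0.  23.]
shift [-0.0041  0.0622 -0.0022] rot [-1.00e-04 -3.56e-01  3.00e-04]
```

```bash
python3 -m crank '-.0041 0 -.0022 0 -.15 0;-.0041 0 -.0022 0 -.3 0;-.0041 .01 -.0022 0 -.356 0;-.0041 .03 -.0022 0 -.356 0;-.0041 .05 -.0022 0 -.356 0;-.0041 .062 -.0022 0 -.356 0;-.0041 .062 -.0022 0 -.356 0;-.0041 .062 -.0022 0 -.356 0'
python3 rem.py .4588 .0103 .017 89.6
```

```text
time: 11.4
ee_pos: [0.4591, 0.0093, 0.0707]
tcp_rot: [-90.0, -0.0, 89.2]
wrist_force: [-0.6, -0.3, -1.1]
opening: 0.0554
t 11.4 pos [0.4591 0.0093 0.0707] rpy [-90.02  -0.    89.17] F [-0.6 -0.3 -1.1] op 0.0554 q [  1.  -8. -19.  79.   0.   2.]
shift [0.001  0.0537 0.0003] rot [ 0.0003 -0.0075  0.0001]
```

```bash
python3 -m crank '.001 .012 0 0 -.007 0;.001 .024 0 0 -.007 0;.001 .036 0 0 -.007 0;.001 .046 0 0 -.007 0;.001 .053 0 0 -.007 0;.001 .053 0 0 -.007 0;.001 .053 0 0 -.007 0'
python3 -m crank '0 0 0 0 0 0;0 0 0 0 0 0;0 0 0 0 0 0;0 0 0 0 0 0;0 0 0 0 0 0;0 0 0 0 0 0;0 0 0 0 0 0' 0.6 60
python3 rem.py .5141 .2143 .12 94.6
```

```text
time: 12.1
ee_pos: [0.4591, 0.0098, 0.0172]
tcp_rot: [-90.0, -0.0, 89.5]
wrist_force: [0.2, 0.2, 1.3]
opening: 0.0557
time: 12.8
ee_pos: [0.4595, 0.0097, 0.018]
tcp_rot: [-90.1, 0.0, 89.5]
wrist_force: [-1.2, -1.8, 5.7]
opening: 0.0227
t 12.8 pos [0.4595 0.0097 0.018 ] rpy [-9.007e+01  2.000e-02  8.952e+01] F [-1.2 -1.8  5.7] op 0.0227 q [  1.  -6. -24.  73.  -0.   2.]
shift [ 0.205 -0.102 -0.053] rot [ 0.0011 -0.0886 -0.0003]
```

```bash
python3 -m crank '0 -.02 0 0 0 0;0 -.05 0 0 0 0;.03 -.085 -.01 0 -.02 0;.075 -.102 -.02 0 -.04 0;.12 -.102 -.03 0 -.06 0;.165 -.102 -.04 0 -.08 0;.205 -.102 -.053 0 -.089 0;.205 -.102 -.053 0 -.089 0'
python3 -m crank '0 0 0 0 0 0;0 0 0 0 0 0'
python3 rem.py .5141 .2143 .06 94.6
python3 - <<'E'
from h import *
crop('scene',320,160,110,80,5,'/tmp/a.png');crop('top',220,145,80,80,7,'/tmp/b.png')
A=cv2.resize(cv2.imread('/tmp/a.png'),(450,327));B=cv2.resize(cv2.imread('/tmp/b.png'),(327,327))
cv2.imwrite('pics/c5.png',np.hstack([A,B]))
E
```

```text
time: 13.6
ee_pos: [0.5142, 0.2186, 0.1179]
tcp_rot: [-89.9, -0.1, 94.9]
wrist_force: [-0.8, -0.6, -3.1]
opening: 0.0223
time: 13.8
ee_pos: [0.5134, 0.2138, 0.1188]
tcp_rot: [-89.9, 0.0, 94.6]
wrist_force: [-0.5, -0.1, -2.9]
opening: 0.0224
t 13.8 pos [0.5134 0.2138 0.1188] rpy [-8.995e+01  3.000e-02  9.461e+01] F [-0.5 -0.1 -2.9] op 0.0224 q [23.  5. -1. 84. -0. 18.]
shift [ 0.0005  0.0588 -0.0008] rot [-0.0009  0.0002 -0.0005]
```

View pics/c5.png

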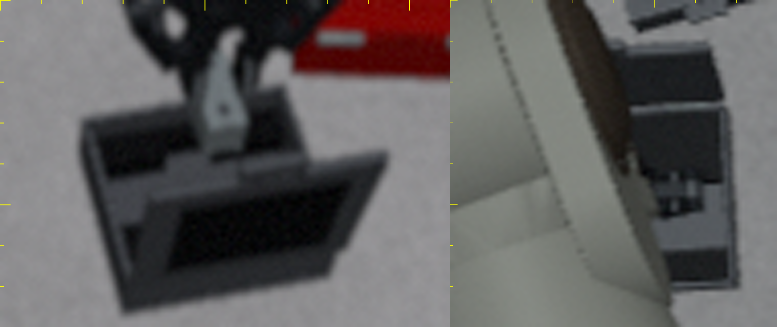

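The scene view shows the block hanging level above the cradle and clear of the lid, at about (222,115). Next comes a stepped descent with force checks.

```bash
python3 -m crank '.0005 .015 -.0008 0 0 0;.0005 .03 -.0008 0 0 0;.0005 .045 -.0008 0 0 0;.0005 .06 -.0008 0 0 0;.0005 .07 -.0008 0 0 0;.0005 .07 -.0008 0 0 0'
python3 -m crank '0 .004 0 0 0 0;0 .008 0 0 0 0;0 .01 0 0 0 0;0 .01 0 0 0 0'
python3 rem.py .5141 .2143 .02 94.6
```

```text
time: 14.5
ee_pos: [0.5134, 0.2145, 0.047]
tcp_rot: [-89.8, 0.1, 94.6]
wrist_force: [0.3, -1.1, -3.1]
opening: 0.0222
time: 14.9
ee_pos: [0.5145, 0.215, 0.0391]
tcp_rot: [-90.0, 0.0, 94.6]
wrist_force: [0.2, 0.0, -3.7]
opening: 0.022
t 14.9 pos [0.5145 0.215  0.0391] rpy [-90.     0.    94.63] F [ 0.2  0.  -3.7] op 0.022 q [23.  6. -8. 75. -0. 18.]
shift [-0.0007  0.0191  0.0005] rot [ 0.      0.0005 -0.    ]
```

```bash
python3 -m crank '-.0005 .004 .0003 0 0 0;-.0005 .008 .0003 0 0 0;-.0005 .012 .0003 0 0 0;-.0005 .015 .0003 0 0 0;-.0005 .015 .0003 0 0 0'
python3 -m crank '0 .001 0 0 0 0;0 .002 0 0 0 0;0 .002 0 0 0 0'
python3 -m crank '0 .001 0 0 0 0;0 .001 0 0 0 0'
python3 -m crank '0 .001 0 0 0 0;0 .001 0 0 0 0'
```

```text
time: 15.4
ee_pos: [0.5139, 0.2143, 0.0235]
tcp_rot: [-89.9, 0.0, 94.6]
wrist_force: [-0.3, 0.4, -2.0]
opening: 0.0228
time: 15.7
ee_pos: [0.5143, 0.2145, 0.0222]
tcp_rot: [-90.0, -0.0, 94.6]
wrist_force: [0.4, -0.4, -3.8]
opening: 0.0221
time: 15.9
ee_pos: [0.5142, 0.2144, 0.0211]
tcp_rot: [-90.0, 0.0, 94.6]
wrist_force: [0.2, 0.1, -2.7]
opening: 0.0222
time: 16.1
ee_pos: [0.5143, 0.2145, 0.0202]
tcp_rot: [-90.0, -0.0, 94.6]
wrist_force: [-0.7, -0.2, -3.5]
opening: 0.0227
```

```bash
python3 -m crank '0 .001 0 0 0 0;0 .001 0 0 0 0'
python3 -m crank '0 .0007 0 0 0 0;0 .0007 0 0 0 0'
```

```text
time: 16.3
ee_pos: [0.5144, 0.2144, 0.02]
tcp_rot: [-90.0, -0.0, 94.6]
wrist_force: [-2.8, -1.9, 5.5]
opening: 0.0224
time: 16.5
ee_pos: [0.5144, 0.2144, 0.02]
tcp_rot: [-90.1, -0.0, 94.6]
wrist_force: [-4.0, -2.5, 9.5]
opening: 0.0221
```

The block met the floor at exactly the expected height. I'll release it, lift straight up, check, and work out the lid path.

```bash
python3 -m crank '0 -.0005 0 0 0 0;0 -.0005 0 0 0 0;0 -.0005 0 0 0 0;0 -.0005 0 0 0 0;0 -.0005 0 0 0 0;0 -.0005 0 0 0 0' -0.1
python3 -m crank '0 -.01 0 0 0 0;0 -.03 0 0 0 0;0 -.06 0 0 0 0;0 -.10 0 0 0 0;0 -.14 0 0 0 0;0 -.18 0 0 0 0;0 -.21 0 0 0 0;0 -.225 0 0 0 0'
python3 -m crank '0 0 0 0 0 0;0 0 0 0 0 0;0 0 0 0 0 0;0 0 0 0 0 0' 1 30
python3 - <<'E'
from h import *
o=bot.get_obs(); print(o['ee_pos'],o['tcp_rot'])
q=[.5261,.2150,np.radians(4.66)]
for a in (1.8,1.67,1.5,1.3,1.1,.9,.7,.5,.3,.15,0):
    X=.065-.1*np.cos(a)+.008*np.sin(a)+.011; Z=.0485+.1*np.sin(a)+.008*np.cos(a)+.011
    p=pts(*q,[[X,0,Z]])[0]; print(a,'X,Z',round(X,3),round(Z,3),'world',p.round(4))
crop('scene',320,130,110,110,5,'/tmp/a.png');crop('top',220,125,100,100,7,'/tmp/b.png')
A=cv2.resize(cv2.imread('/tmp/a.png'),(400,400));B=cv2.resize(cv2.imread('/tmp/b.png'),(400,400))
cv2.imwrite('pics/c6.png',np.hstack([A,B]))
E
```

```text
time: 17.1
ee_pos: [0.5142, 0.2145, 0.0189]
tcp_rot: [-90.0, 0.0, 94.6]
wrist_force: [0.5, 0.4, -0.0]
opening: 0.0471
time: 17.9
ee_pos: [0.5147, 0.2147, 0.2482]
tcp_rot: [-90.2, -0.1, 94.6]
wrist_force: [0.1, 1.0, 0.1]
opening: 0.0468
time: 18.3
ee_pos: [0.5138, 0.2143, 0.2428]
tcp_rot: [-89.9, 0.0, 94.6]
wrist_force: [-0.1, -0.6, -0.2]
opening: -0.0003
[0.51384929 0.21429079 0.24277178] [-8.98954130e+01  3.39597113e-02  9.46290220e+01]
1.8 X,Z 0.107 0.155 world [0.6323 0.2237 0.1551]
1.67 X,Z 0.094 0.158 world [0.6197 0.2226 0.1582]
1.5 X,Z 0.077 0.16 world [0.6028 0.2212 0.1598]
1.3 X,Z 0.057 0.158 world [0.5829 0.2196 0.158 ]
1.1 X,Z 0.038 0.152 world [0.5637 0.2181 0.1522]
0.9 X,Z 0.02 0.143 world [0.5461 0.2166 0.1428]
0.7 X,Z 0.005 0.13 world [0.5308 0.2154 0.13  ]
0.5 X,Z -0.008 0.114 world [0.5182 0.2144 0.1145]
0.3 X,Z -0.017 0.097 world [0.509  0.2136 0.0967]
0.15 X,Z -0.022 0.082 world [0.5045 0.2132 0.0824]
0 X,Z -0.024 0.068 world [0.5022 0.2131 0.0675]
```

View pics/c6.png

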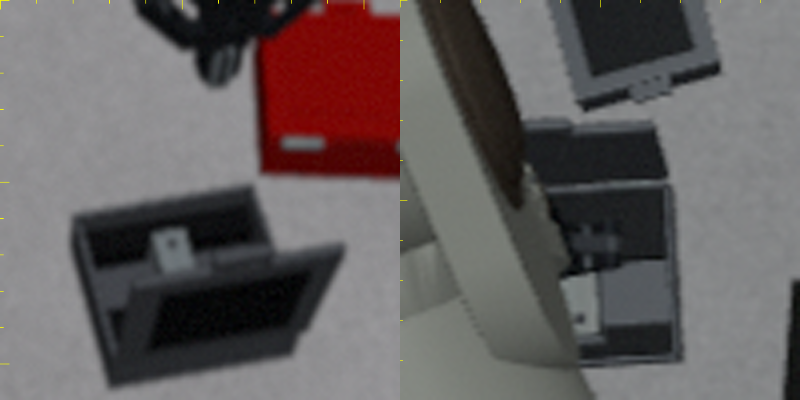

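The scene view shows the block lying in the cradle, dot up at about (172,243), and the gripper high and clear. Next I'll go over the lid and down behind it with shut fingers.

```bash
python3 -m crank '0 0 -.04 0 0 0;0 0 -.08 0 0 0;0 0 -.12 0 0 0;0 0 -.137 0 0 0;0 0 -.137 0 0 0;0 0 -.137 0 0 0'
python3 rem.py .651 .225 .16 94.6
python3 -m crank '0 .025 0 0 0 0;0 .05 0 0 0 0;0 .075 0 0 0 0;0 .083 0 0 0 0;0 .083 0 0 0 0'
python3 rem.py .6028 .2212 .16 94.6
```

```text
time: 19.0
ee_pos: [0.6506, 0.2254, 0.2431]
tcp_rot: [-89.9, 0.0, 94.6]
wrist_force: [-0.6, -0.1, -1.5]
opening: -0.0
t 19.0 pos [0.6506 0.2254 0.2431] rpy [-8.991e+01  2.000e-02  9.462e+01] F [-0.6 -0.1 -1.5] op -0.0 q [ 19.  27.  40. 103.   0.  14.]
shift [-0.0005  0.0831 -0.0005] rot [-0.0015  0.0003 -0.0003]
time: 19.5
ee_pos: [0.6496, 0.2254, 0.1607]
tcp_rot: [-89.9, 0.0, 94.6]
wrist_force: [0.7, 0.6, 0.5]
opening: 0.0002
t 19.5 pos [0.6496 0.2254 0.1607] rpy [-8.992e+01  2.000e-02  9.465e+01] F [0.7 0.6 0.5] op 0.0002 q [19. 24. 26. 92.  0. 14.]
shift [-0.0004  0.0008  0.047 ] rot [-0.0014  0.0009 -0.0003]
```

Now to pull the lid toward the robot, watching the force.

```bash
python3 -m crank '0 0 .008 0 0 0;0 0 .016 0 0 0;0 0 .024 0 0 0;0 0 .032 0 0 0;0 0 .039 0 0 0;0 0 .047 0 0 0;0 .001 .057 0 0 0;0 .002 .067 0 0 0'
python3 rem.py .5637 .2181 .1522 94.6
python3 -m crank '0 .002 .01 0 0 0;0 .005 .02 0 0 0;0 .009 .029 0 0 0;0 .014 .038 0 0 0;0 .02 .046 0 0 0;0 .027 .053 0 0 0'
python3 rem.py .5308 .2154 .13 94.6
python3 - <<'E'
from h import *
crop('scene',310,110,120,120,5,'pics/c7.png')
E
```

```text
time: 20.3
ee_pos: [0.5834, 0.22, 0.1591]
tcp_rot: [-90.0, -0.0, 94.6]
wrist_force: [0.1, -1.1, 0.8]
opening: 0.0005
t 20.3 pos [0.5834 0.22   0.1591] rpy [-90.02  -0.    94.63] F [ 0.1 -1.1  0.8] op 0.0005 q [21. 14. 14. 90. -0. 16.]
shift [-0.0003  0.0069  0.0198] rot [0.0003 0.0004 0.    ]
time: 20.9
ee_pos: [0.5305, 0.2158, 0.1321]
tcp_rot: [-90.0, -0.0, 94.6]
wrist_force: [0.4, 0.4, 0.9]
opening: 0.0001
t 20.9 pos [0.5305 0.2158 0.1321] rpy [-9.003e+01 -1.000e-02  9.463e+01] F [0.4 0.4 0.9] op 0.0001 q [22.  7.  3. 86.  0. 18.]
shift [-0.0004  0.0021 -0.0003] rot [0.0004 0.0006 0.0002]
```

View pics/c7.png

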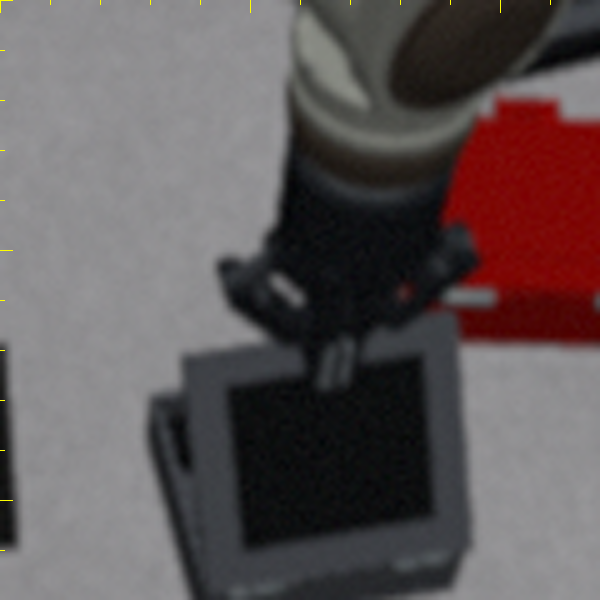

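The lid is following: it is about half shut, with the fingertips on its outer face at about (335,380). I'll continue along the arc.

```bash
python3 -m crank '0 .008 .006 0 0 0;0 .016 .012 0 0 0;0 .025 .017 0 0 0;0 .034 .021 0 0 0;0 .042 .0235 0 0 0;0 .05 .026 0 0 0;0 .056 .027 0 0 0;0 .06 .0285 0 0 0'
python3 -m crank '0 .002 0 0 0 0;0 .002 0 0 0 0'
python3 rem.py .5022 .2131 .0675 94.6
```

```text
time: 21.75
ee_pos: [0.5026, 0.2134, 0.0712]
tcp_rot: [-90.0, 0.0, 94.6]
wrist_force: [0.4, 0.5, 0.2]
opening: -0.0002
time: 21.95
ee_pos: [0.5028, 0.2135, 0.0698]
tcp_rot: [-90.0, 0.0, 94.6]
wrist_force: [0.1, -0.2, 0.5]
opening: -0.0001
t 21.95 pos [0.5028 0.2135 0.0698] rpy [-8.999e+01  1.000e-02  9.463e+01] F [ 0.1 -0.2  0.5] op -0.0001 q [23.  4. -7. 78. -0. 18.]
shift [-0.0003  0.0023  0.0006] rot [-0.0002  0.0005 -0.0001]
```

```bash
python3 -m crank '0 .001 0 0 0 0;0 .002 0 0 0 0;0 .002 0 0 0 0'
python3 -m crank '0 .001 0 0 0 0;0 .001 0 0 0 0'
python3 -m crank '0 .0007 0 0 0 0;0 .0007 0 0 0 0'
python3 -m crank '0 .0005 0 0 0 0;0 .0005 0 0 0 0'
```

```text
time: 22.25
ee_pos: [0.5029, 0.2136, 0.068]
tcp_rot: [-90.0, -0.0, 94.6]
wrist_force: [-0.8, -0.8, 0.0]
opening: -0.0001
time: 22.45
ee_pos: [0.5028, 0.2135, 0.0669]
tcp_rot: [-90.0, -0.0, 94.6]
wrist_force: [0.4, 0.2, 0.6]
opening: 0.0
time: 22.65
ee_pos: [0.5028, 0.2135, 0.0662]
tcp_rot: [-90.0, -0.0, 94.6]
wrist_force: [0.6, 0.2, 0.3]
opening: 0.0001
time: 22.85
ee_pos: [0.5028, 0.2135, 0.0657]
tcp_rot: [-90.0, 0.0, 94.6]
wrist_force: [-0.3, -0.4, 0.5]
opening: -0.0001
```

```bash
python3 -m crank '0 .001 0 0 0 0;0 .001 0 0 0 0'
python3 -m crank '0 .001 0 0 0 0;0 .001 0 0 0 0'
python3 -m crank '0 .001 0 0 0 0;0 .001 0 0 0 0'
```

```text
time: 23.05
ee_pos: [0.5027, 0.2135, 0.0646]
tcp_rot: [-90.0, 0.0, 94.6]
wrist_force: [0.3, 0.4, -0.0]
opening: 0.0004
time: 23.25
ee_pos: [0.5028, 0.2135, 0.0636]
tcp_rot: [-90.0, 0.0, 94.6]
wrist_force: [0.9, -0.8, 0.4]
opening: -0.0
time: 23.45
ee_pos: [0.5027, 0.2135, 0.0626]
tcp_rot: [-90.0, 0.0, 94.6]
wrist_force: [-1.3, -0.7, 0.1]
opening: -0.0003
```

There is no resistance yet, so I'll look before going further.

Run:
```python
from h import *
crop('scene',310,130,120,120,5,'pics/c8.png')
o=bot.get_obs()
for d in (.011,0): print((proj('scene',o['ee_pos']-[0,0,d])[0]-[310,130])*5)
q=[.5261,.2150,np.radians(4.66)]
for a in (0,.1,.2,.4):
    L=[[.065-.13*np.cos(a)+.008*np.sin(a),y,.0485+.13*np.sin(a)+.008*np.cos(a)] for y in (.072,-.072)]
    print(a,((proj('scene',pts(*q,L))-[310,130])*5).round().tolist())
```

```text
[290.24297397 328.510074  ]
[292.30686341 317.27831139]
0 [[397.0, 242.0], [144.0, 283.0]]
0.1 [[401.0, 230.0], [146.0, 271.0]]
0.2 [[405.0, 221.0], [148.0, 262.0]]
0.4 [[417.0, 207.0], [154.0, 249.0]]
```

View pics/c8.png

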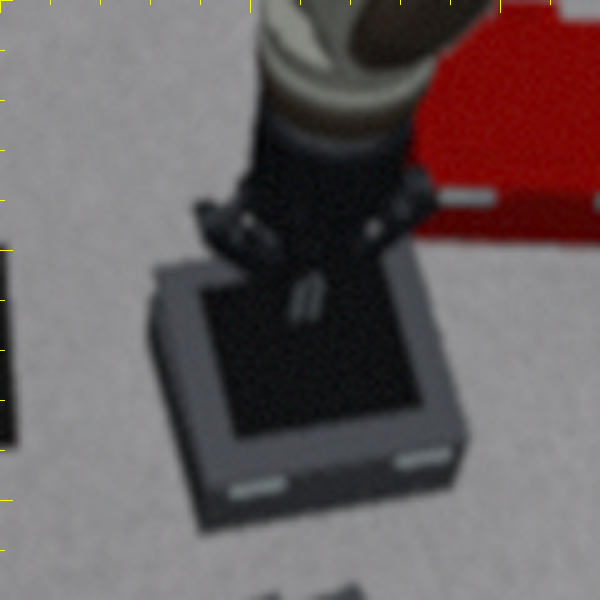

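The lid is still about 0.1 rad open, with its corner at (155,268) against about (146,283) when shut. I'll keep going down until it stops.

```bash
python3 -m crank '0 .001 0 0 0 0;0 .002 0 0 0 0;0 .002 0 0 0 0'
python3 -m crank '0 .001 0 0 0 0;0 .002 0 0 0 0;0 .002 0 0 0 0'
python3 -m crank '0 .001 0 0 0 0;0 .001 0 0 0 0'
python3 -m crank '0 .001 0 0 0 0;0 .001 0 0 0 0'
```

```text
time: 23.8
ee_pos: [0.5027, 0.2135, 0.0606]
tcp_rot: [-90.0, 0.0, 94.6]
wrist_force: [-0.6, -0.2, 0.4]
opening: -0.0005
time: 24.1
ee_pos: [0.5027, 0.2135, 0.0586]
tcp_rot: [-90.0, 0.0, 94.6]
wrist_force: [-0.1, 0.2, -0.7]
opening: -0.0003
time: 24.3
ee_pos: [0.5028, 0.2135, 0.0577]
tcp_rot: [-90.0, -0.0, 94.6]
wrist_force: [-1.1, -0.1, 0.4]
opening: 0.0001
time: 24.5
ee_pos: [0.5028, 0.2135, 0.0567]
tcp_rot: [-90.0, 0.0, 94.6]
wrist_force: [0.6, 0.3, -0.2]
opening: -0.0001
```

Run:
```python
from h import *
crop('scene',330,160,80,80,5,'/tmp/a.png');crop('top',220,135,90,90,7,'/tmp/b.png')
A=cv2.resize(cv2.imread('/tmp/a.png'),(400,400));B=cv2.resize(cv2.imread('/tmp/b.png'),(400,400))
cv2.imwrite('pics/c9.png',np.hstack([A,B]))
```

```text
(no output)
```

View pics/c9.png

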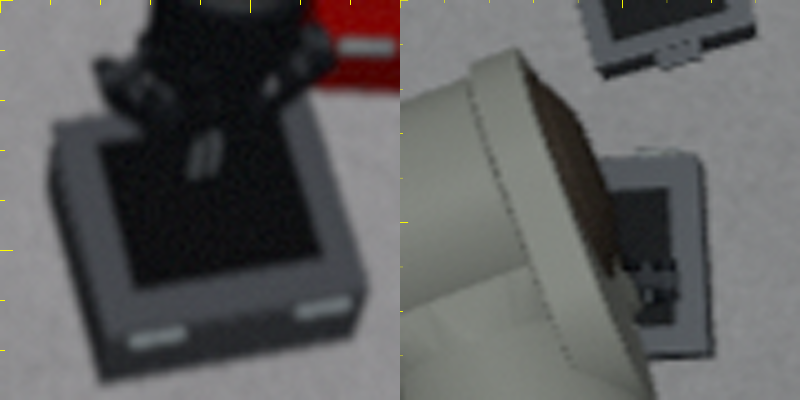

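The lid corner has moved from row 183.6 to 184.4, and shut should be about 185.6, so it is moving. I'll continue to the stop.

```bash
python3 -m crank '0 .001 0 0 0 0;0 .002 0 0 0 0;0 .002 0 0 0 0'
python3 -m crank '0 .001 0 0 0 0;0 .001 0 0 0 0'
python3 -m crank '0 .001 0 0 0 0;0 .001 0 0 0 0'
python3 -m crank '0 .001 0 0 0 0;0 .001 0 0 0 0'
```

```text
time: 24.9
ee_pos: [0.5027, 0.2135, 0.0546]
tcp_rot: [-90.0, 0.0, 94.6]
wrist_force: [0.0, -0.2, 0.2]
opening: -0.0
time: 25.1
ee_pos: [0.5027, 0.2135, 0.0536]
tcp_rot: [-90.0, 0.0, 94.6]
wrist_force: [0.0, 0.4, 1.2]
opening: -0.0001
time: 25.3
ee_pos: [0.5028, 0.2135, 0.0527]
tcp_rot: [-90.0, 0.0, 94.6]
wrist_force: [0.3, -0.4, 0.6]
opening: 0.0
time: 25.5
ee_pos: [0.5028, 0.2135, 0.0517]
tcp_rot: [-90.0, 0.0, 94.6]
wrist_force: [-0.4, 0.3, 0.5]
opening: -0.0
```

There's a discrepancy: the TCP is already below the shut lid's level. I'll measure the lid numerically in both cameras.

Run:
```python
from h import *
old=cv2.imread('/tmp/a.png'); 
crop('scene',330,160,80,80,5,'/tmp/a2.png'); new=cv2.imread('/tmp/a2.png')
g=lambda i:cv2.cvtColor(i,cv2.COLOR_BGR2GRAY).astype(np.float32)
O,N=g(old),g(new)
for nm,(y0,y1,x0,x1) in dict(lidleftcorner=(100,170,35,130),hingeside=(280,380,90,370),rightedge=(150,280,310,380)).items():
    a,b=O[y0:y1,x0:x1],N[y0:y1,x0:x1]; print(nm,'shift px',(np.array(cv2.phaseCorrelate(a,b,cv2.createHanningWindow(a.shape[::-1],cv2.CV_32F))[0])/5).round(2),'absdiff',np.abs(a-b).mean().round(2))
q=[.5261,.2150,np.radians(4.66)]
for a in (0,.05,.1,.15,.2,.3):
    c,s=np.cos(a),np.sin(a); L=[[.065-.13*c+.008*s,y,.0485+.13*s+.008*c] for y in (.072,-.072)]
    print(a,'scene',proj('scene',pts(*q,L)).round(1).tolist(),'top',proj('top',pts(*q,L)).round(1).tolist())
print('tops tip',proj('top',bot.get_obs()['ee_pos']-[0,0,.011]))
crop('top',250,150,60,80,10,'/tmp/t.png'); crop('scene',330,170,80,70,8,'/tmp/s.png')
A=cv2.resize(cv2.imread('/tmp/t.png'),(330,440));B=cv2.resize(cv2.imread('/tmp/s.png'),(470,411));B=cv2.copyMakeBorder(B,0,29,0,0,0)
cv2.imwrite('pics/c10.png',np.hstack([A,B]))
```

```text
lidleftcorner shift px [-0.03  0.1 ] absdiff 7.08
hingeside shift px [0.03 0.02] absdiff 1.37
rightedge shift px [0.05 0.07] absdiff 2.93
0 scene [[389.3, 178.4], [338.9, 186.6]] top [[239.0, 217.5], [289.9, 214.8]]
0.05 scene [[389.7, 177.2], [339.0, 185.4]] top [[238.5, 217.2], [289.8, 214.5]]
0.1 scene [[390.1, 176.1], [339.2, 184.3]] top [[238.1, 216.9], [289.6, 214.1]]
0.15 scene [[390.6, 175.0], [339.4, 183.3]] top [[237.6, 216.4], [289.5, 213.6]]
0.2 scene [[391.1, 174.1], [339.6, 182.4]] top [[237.1, 215.8], [289.3, 212.9]]
0.3 scene [[392.2, 172.6], [340.2, 180.9]] top [[236.2, 214.2], [288.9, 211.3]]
tops tip [[264.42725547 201.85575853]]
```

View pics/c10.png

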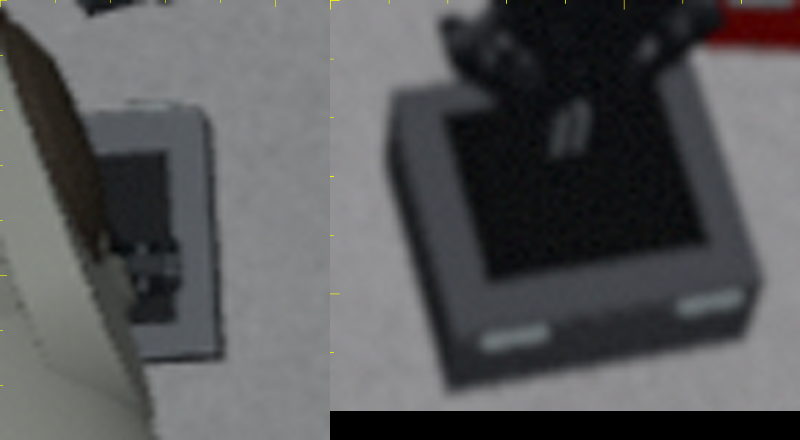

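The lid corners (scene 341,186.2; top 290.4,214.9) match nearly shut, but I felt no stop under the dark panel. I'll lift, move over the solid rim near the free edge and press there until I feel the stop.

```bash
python3 -m crank '0 -.01 0 0 0 0;0 -.03 0 0 0 0;0 -.045 0 0 0 0;0 -.045 .02 0 0 0;0 -.045 .034 0 0 0;0 -.045 .034 0 0 0'
python3 -m crank '0 .01 0 0 0 0;0 .02 0 0 0 0;0 .023 0 0 0 0;0 .023 0 0 0 0'
python3 -m crank '0 .002 0 0 0 0;0 .004 0 0 0 0;0 .004 0 0 0 0'
python3 -m crank '0 .001 0 0 0 0;0 .002 0 0 0 0;0 .002 0 0 0 0'
python3 -m crank '0 .001 0 0 0 0;0 .001 0 0 0 0'
python3 -m crank '0 .001 0 0 0 0;0 .001 0 0 0 0'
```

```text
time: 26.25
ee_pos: [0.4682, 0.2108, 0.0979]
tcp_rot: [-90.0, -0.0, 94.7]
wrist_force: [1.5, -0.1, -0.1]
opening: -0.0001
time: 26.65
ee_pos: [0.4686, 0.2105, 0.0725]
tcp_rot: [-89.9, 0.0, 94.6]
wrist_force: [1.3, 0.2, -0.4]
opening: -0.0
time: 26.95
ee_pos: [0.4689, 0.2108, 0.0696]
tcp_rot: [-90.0, 0.0, 94.6]
wrist_force: [0.1, -0.6, 0.2]
opening: -0.0003
time: 27.25
ee_pos: [0.4689, 0.2108, 0.0677]
tcp_rot: [-90.0, -0.0, 94.6]
wrist_force: [-0.2, -0.7, 0.4]
opening: 0.0002
time: 27.45
ee_pos: [0.4689, 0.2108, 0.0667]
tcp_rot: [-90.0, 0.0, 94.6]
wrist_force: [-1.0, -0.4, 0.2]
opening: -0.0002
time: 27.65
ee_pos: [0.4688, 0.2108, 0.0657]
tcp_rot: [-90.0, 0.0, 94.6]
wrist_force: [-0.3, -0.1, 0.4]
opening: -0.0001
```

```bash
python3 -m crank '0 .001 0 0 0 0;0 .003 0 0 0 0;0 .003 0 0 0 0'
python3 -m crank '0 .001 0 0 0 0;0 .003 0 0 0 0;0 .003 0 0 0 0'
python3 -m crank '0 .001 0 0 0 0;0 .003 0 0 0 0;0 .003 0 0 0 0'
python3 -m crank '0 .001 0 0 0 0;0 .002 0 0 0 0;0 .002 0 0 0 0'
python3 -m crank '0 .001 0 0 0 0;0 .002 0 0 0 0;0 .002 0 0 0 0'
```

```text
time: 27.95
ee_pos: [0.4688, 0.2107, 0.0624]
tcp_rot: [-90.0, 0.0, 94.6]
wrist_force: [-0.0, -0.1, -0.0]
opening: -0.0004
time: 28.25
ee_pos: [0.4688, 0.2107, 0.0595]
tcp_rot: [-90.0, 0.0, 94.6]
wrist_force: [-0.8, 0.0, -0.1]
opening: 0.0001
time: 28.55
ee_pos: [0.4688, 0.2107, 0.0565]
tcp_rot: [-90.0, 0.0, 94.6]
wrist_force: [-0.3, -0.3, -0.2]
opening: -0.0001
time: 28.85
ee_pos: [0.4688, 0.2107, 0.0546]
tcp_rot: [-90.0, 0.0, 94.6]
wrist_force: [-0.4, -0.7, -0.4]
opening: 0.0002
time: 29.15
ee_pos: [0.4688, 0.2108, 0.0526]
tcp_rot: [-90.0, 0.0, 94.6]
wrist_force: [0.3, -0.4, -0.5]
opening: -0.0002
```

No contact here yet either, so the shut tips must reach less far than stated. The picture in which the block hung well below the fingers supports that. I'll continue carefully and, having no viewings left, check numerically.

```bash
python3 -m crank '0 .001 0 0 0 0;0 .002 0 0 0 0;0 .002 0 0 0 0'
python3 -m crank '0 .001 0 0 0 0;0 .002 0 0 0 0;0 .002 0 0 0 0'
python3 -m crank '0 .001 0 0 0 0;0 .002 0 0 0 0;0 .002 0 0 0 0'
python3 - <<'E'
from h import *
im=vision.camera('scene')[:,:,::-1]; cv2.imwrite('pics/s_now.png',im)
g=cv2.cvtColor(im,cv2.COLOR_BGR2GRAY)
print(g[176:200:1,334:352])
p=bot.get_obs()['ee_pos']
print(proj('scene',[p-[0,0,d] for d in (.011,0,-.011)]).round(1))
E
```

```text
time: 29.45
ee_pos: [0.4689, 0.2107, 0.0506]
tcp_rot: [-90.0, 0.0, 94.6]
wrist_force: [0.3, -0.7, 0.7]
opening: 0.0003
time: 29.75
ee_pos: [0.4688, 0.2108, 0.0486]
tcp_rot: [-90.0, 0.0, 94.6]
wrist_force: [-0.6, 0.3, -0.1]
opening: -0.0
time: 30.05
ee_pos: [0.4688, 0.2107, 0.0466]
tcp_rot: [-90.0, 0.0, 94.6]
wrist_force: [-1.1, -0.1, -0.2]
opening: -0.0002
[[143 143 143 142 144 145 145 145 142 143 140 141 143 144 144 140 135 122]
 [145 145 142 143 142 143 142 143 141 143 143 142 141 142 143 139 141 138]
 [146 146 143 142 141 141 142 142 143 144 143 142 141 142 140 141 141 141]
 [146 145 142 141 140 141 140 142 144 144 143 142 143 141 140 143 143 142]
 [144 144 143 143 143 144 141 142 143 144 144 142 140 142 140 141 144 142]
 [143 143 143 142 143 144 143 143 142 144 143 143 141 139 141 142 144 143]
 [142 142 143 143 143 143 143 143 143 146 144 142 141 141 139 141 142 144]
 [142 145 145 143 142 142 142 143 144 144 144 143 141 141 138 138 139 140]
 [143 146 147 145 142 142 142 141 140 139 141 140 139 134 127 123 121 122]
 [143 146 146 144 145 140 139 132 129 122 122 123 120 114 104  95 
[... 405 characters left out ...]
 110  68  56  66  70  71  69  68  67  56  37  22  19]
 [144 144 146 148 138 107  63  52  65  69  70  70  70  68  59  37  20  14]
 [144 144 147 148 138 100  56  48  64  69  67  69  67  71  63  44  21  14]
 [146 145 146 146 133  92  48  45  62  68  71  68  68  69  66  53  32  14]
 [145 144 145 144 129  89  47  36  52  66  70  70  69  70  68  60  37  17]
 [144 145 145 144 129  87  42  34  51  65  68  69  68  69  69  61  43  21]
 [144 144 145 143 130  87  43  33  45  62  69  69  68  69  69  64  45  28]
 [145 145 146 144 133  94  50  31  42  58  70  69  70  69  69  65  54  33]
 [146 145 146 146 135 103  57  32  37  54  65  69  69  67  69  67  60  41]]
[[364.4 188.9]
 [364.7 186.7]
 [365.1 184.4]]
```

```bash
python3 -m crank '0 -.02 0 0 0 0;0 -.06 0 0 0 0;0 -.1 0 0 0 0;0 -.14 .03 0 0 0;0 -.17 .08 0 0 0;.0 -.17 .12 0 0 0;-.03 -.17 .14 0 0 0;-.06 -.17 .14 0 0 0'
python3 -m crank '-.05 0 0 0 0 0;-.1 0 0 0 0 0;-.15 0 0 0 0 0;-.2 0 0 0 0 0;-.2 0 0 0 0 0;-.2 0 0 0 0 0'
python3 - <<'E'
from h import *
im=vision.camera('scene')[:,:,::-1]; cv2.imwrite('pics/s_clear.png',im); t=vision.camera('top')[:,:,::-1]; cv2.imwrite('pics/t_clear.png',t)
g=lambda i:cv2.cvtColor(i,cv2.COLOR_BGR2GRAY).astype(int)
a,b=g(cv2.imread('pics/s_now.png')),g(im)
print('now-with-gripper'); print(a[176:200,354:376]); print('clear'); print(b[176:200,354:376])
print('top clear right-front corner'); print(g(t)[208:222,280:296]); print('top clear front mid'); print(g(t)[205:228,262:268].T)
print(bot.get_obs()['ee_pos'])
q=[.5261,.2150,np.radians(4.66)]
print('tab end a=0 top',proj('top',pts(*q,[[-.081,.02,.0565],[-.081,-.02,.0565]])))
E
```

```text
time: 30.9
ee_pos: [0.3322, 0.1396, 0.2177]
tcp_rot: [-90.1, -0.0, 94.8]
wrist_force: [1.1, 0.3, -0.5]
opening: 0.0
time: 31.5
ee_pos: [0.3501, -0.061, 0.2168]
tcp_rot: [-90.0, -0.0, 94.4]
wrist_force: [-0.6, 1.3, 0.4]
opening: -0.0002
now-with-gripper
[[ 54  32  16  14  14  15  18  17  20  12  15  15  13  14  14  16  10  13
   31  68 103 111]
 [ 94  69  44  24  15  16  17  13  15  15  11  15  13  17  29  31  24  21
   50  95 131 139]
 [126 108  80  45  23  21  22  15  13  14  15  22  22  30  42  50  37  37
   73 115 141 148]
 [145 135 109  68  39  39  41  27  17  18  18  33  38  43  51  60  45  48
   88 124 140 142]
 [146 143 127  86  58  57  56  37  20  14  24  44  52  51  50  58  48  51
   86 115 124 122]
 [144 145 130  97  67  67  61  41  19  14  32  53  59  49  48  54  42  46
   75  90  95  90]
 [140 140 130  98  74  67  64  48  26  17  33  55  58  48  49  53  38  43
   62  71  74  71]
 [129 123 116  94  75  70  65  53  31  19  38  56  58  46  51  55  43  49
   62  69  69  68]
 [103  95  93  84  71  67  66  61  40  34  43  59  53  44  55  61  58  60
   68  68  66  66]
 [ 77  74 
[... 4608 characters left out ...]
 mid
[[ 27  28  29  27  30  73  85  88  85  86  89  71  85  88  84  85  80 101
  129 131 130 130 133]
 [ 29  29  28  28  29  81  88  87  87  87  88  72  84  87  88  86  81 117
  131 133 131 130 133]
 [ 31  27  28  31  29  80  86  87  87  87  89  71  86  88  85  85  75 128
  134 132 131 130 131]
 [ 31  29  28  32  31  82  87  88  87  85  87  83  86  88  86  83  74 128
  135 134 133 133 134]
 [ 30  30  30  29  36  82  88  88  86  87  88  90  88  89  86  86  71 130
  136 134 137 136 135]
 [ 29  29  28  30  43  80  87  87  86  84  85  90  89  87  85  84  76 128
  134 134 136 135 134]]
[ 0.35034093 -0.05905551  0.21683754]
tab end a=0 top [[257.65413741 222.16503395]
 [271.83018196 221.39435088]]
```

The tab and corner edges sit close to the shut prediction. I'll calibrate the scene-view bias on the same case corner from the first picture, then infer the lid angle.

Run:
```python
from h import *
g=lambda f:cv2.cvtColor(cv2.imread(f),cv2.COLOR_BGR2GRAY).astype(float)
s0,s1=g('pics/scene0.png'),g('pics/s_clear.png')
q=[.5261,.2150,np.radians(4.66)]
def edge(im,c,r0,r1,lev=105):   # first downward crossing bright->dark in column c
    v=im[r0:r1,c]; i=np.argmax(v<lev); return r0+i-1+(v[i-1]-lev)/(v[i-1]-v[i])
def pred(c,P): # row of projected line at column c
    u=proj('scene',pts(*q,P)); k=(u[1,1]-u[0,1])/(u[1,0]-u[0,0]); return u[0,1]+k*(c-u[0,0])
cols=[343,345,347,349,351,353,376,378,380,382,384,386]
print('cols',cols)
e0=np.array([edge(s0,c,165,205) for c in cols]); e1=np.array([edge(s1,c,165,205) for c in cols])
p0=np.array([pred(c,[[-.065,.072,.048],[-.065,-.072,.048]]) for c in cols])
print('rim bias',(e0-p0).round(2))
for a in (-.05,0,.05,.1,.15,.2):
    C,S=np.cos(a),np.sin(a); p=np.array([pred(c,[[.065-.13*C+.008*S,y,.0485+.13*S+.008*C] for y in(.072,-.072)]) for c in cols])
    print(a,(e1-p).round(2),'mean minus bias',round(np.mean(e1-p-(e0-p0)),2))
```

```text
cols [343, 345, 347, 349, 351, 353, 376, 378, 380, 382, 384, 386]
rim bias [ 0.03  0.12  0.17 -0.01  0.02  0.17 -0.13 -0.43 -0.26 -0.18 -0.44 -0.35]
-0.05 [-1.59 -1.22 -1.25 -1.66 -1.3  -1.29 -1.45 -1.64 -1.59 -1.49 -1.73 -1.7 ] mean minus bias -1.38
0 [-0.34  0.04  0.   -0.41 -0.05 -0.05 -0.21 -0.4  -0.35 -0.25 -0.49 -0.46] mean minus bias -0.14
0.05 [0.82 1.2  1.16 0.75 1.11 1.11 0.94 0.75 0.8  0.9  0.66 0.68] mean minus bias 1.02
0.1 [1.88 2.26 2.22 1.81 2.17 2.17 2.   1.81 1.86 1.95 1.71 1.74] mean minus bias 2.07
0.15 [2.85 3.22 3.19 2.78 3.14 3.14 2.96 2.76 2.81 2.91 2.67 2.69] mean minus bias 3.03
0.2 [3.71 4.08 4.05 3.64 4.   3.99 3.81 3.62 3.66 3.76 3.52 3.54] mean minus bias 3.89
```

The lid angle measures about 0.006 rad, shut to within roughly 1 mm. I never felt the stop, so I'll go back and press on the same rim spot until a clear force appears.

```bash
python3 rem.py .4688 .2107 .13 94.6
python3 -m crank '.05 0 0 0 0 0;.1 0 0 0 0 0;.15 0 0 0 0 0;.2 0 0 0 0 0;.24 0 -.03 0 0 0;.26 .02 -.07 0 0 0;.26 .05 -.11 0 0 0;.261 .085 -.14 0 0 0'
python3 -m crank '0 0 0 0 0 0;0 0 0 0 0 0'
python3 rem.py .4688 .2107 .05 94.6
```

```text
t 31.6 pos [ 0.3503 -0.0591  0.2168] rpy [-9.000e+01 -1.000e-02  9.466e+01] F [-0.2  0.6  0.8] op -0.0001 q [-10. -21. -14.  98.   0. -14.]
shift [ 0.2592  0.0869 -0.14  ] rot [0.0001 0.0011 0.0002]
time: 32.4
ee_pos: [0.4697, 0.2155, 0.1312]
tcp_rot: [-90.1, -0.0, 95.0]
wrist_force: [-0.4, 0.6, -0.0]
opening: -0.0001
time: 32.6
ee_pos: [0.4674, 0.2133, 0.131]
tcp_rot: [-89.8, 0.0, 94.8]
wrist_force: [0.6, 1.7, 0.9]
opening: -0.0002
t 32.6 pos [0.4674 0.2133 0.131 ] rpy [-8.985e+01  4.000e-02  9.480e+01] F [0.6 1.7 0.9] op -0.0002 q [25. -1. -6. 85.  0. 20.]
shift [-0.0027  0.081  -0.0014] rot [-0.0027  0.0035 -0.0008]
```

```bash
python3 -m crank '-.002 .02 -.0015 0 0 0;-.002 .04 -.0015 0 0 0;-.002 .06 -.0015 0 0 0;-.002 .07 -.0015 0 0 0;-.002 .077 -.0015 0 0 0;-.002 .077 -.0015 0 0 0;-.002 .077 -.0015 0 0 0'
for i in 1; do :; done
python3 -m crank '0 .002 0 0 0 0;0 .004 0 0 0 0;0 .006 0 0 0 0;0 .006 0 0 0 0'
python3 -m crank '0 .001 0 0 0 0;0 .002 0 0 0 0;0 .002 0 0 0 0'
python3 -m crank '0 .001 0 0 0 0;0 .002 0 0 0 0;0 .002 0 0 0 0'
```

```text
time: 33.3
ee_pos: [0.4707, 0.2103, 0.056]
tcp_rot: [-90.1, -0.0, 94.7]
wrist_force: [-0.3, 0.3, -0.1]
opening: 0.0002
time: 33.7
ee_pos: [0.4703, 0.2098, 0.0485]
tcp_rot: [-90.0, 0.0, 94.6]
wrist_force: [0.2, 0.6, -0.7]
opening: -0.0
time: 34.0
ee_pos: [0.4704, 0.2099, 0.0466]
tcp_rot: [-90.0, 0.0, 94.6]
wrist_force: [-0.2, 0.1, -0.6]
opening: 0.0
time: 34.3
ee_pos: [0.4705, 0.2099, 0.0454]
tcp_rot: [-90.0, -0.0, 94.6]
wrist_force: [-1.8, -0.6, 5.4]
opening: 0.0
```

Contact with a firm stop at last. I'll press a little more, then clear off and check.

```bash
python3 -m crank '0 .001 0 0 0 0;0 .001 0 0 0 0'
python3 -m crank '0 .001 0 0 0 0;0 .001 0 0 0 0;0 .001 0 0 0 0'
python3 -m crank '0 -.02 0 0 0 0;0 -.06 0 0 0 0;0 -.1 0 0 0 0;0 -.14 .03 0 0 0;0 -.17 .08 0 0 0;.0 -.17 .12 0 0 0;-.03 -.17 .14 0 0 0;-.06 -.17 .14 0 0 0'
python3 -m crank '-.05 0 0 0 0 0;-.1 0 0 0 0 0;-.15 0 0 0 0 0;-.2 0 0 0 0 0;-.2 0 0 0 0 0;-.2 0 0 0 0 0'
python3 - <<'E'
from h import *
im=vision.camera('scene')[:,:,::-1]; t=vision.camera('top')[:,:,::-1]
cv2.imwrite('pics/s_end.png',im); cv2.imwrite('pics/t_end.png',t)
g=lambda i:cv2.cvtColor(i,cv2.COLOR_BGR2GRAY).astype(float)
s0,s1,c=g(cv2.imread('pics/scene0.png')),g(im),g(cv2.imread('pics/s_clear.png'))
def edge(im,c,r0=165,r1=205,lev=105):
    v=im[r0:r1,c]; i=np.argmax(v<lev); return r0+i-1+(v[i-1]-lev)/(v[i-1]-v[i])
cols=[343,345,347,349,351,353,376,378,380,382,384,386]
print('lid edge rows down vs before press',np.mean([edge(s1,k)-edge(c,k) for k in cols]).round(3))
t0=g(cv2.imread('pics/top0.png')); d=np.abs(g(t)-t0)
for n,(x0,x1,y0,y1) in dict(dish=(335,370,125,165),caliper=(430,515,200,232),gauge=(125,195,130,205),nestplate=(395,435,178,212)).items():
    print(n,d[y0:y1,x0:x1].mean().round(2),d[y0:y1,x0:x1].max())
print(bot.get_obs()['time'])
E
```

```text
time: 34.5
ee_pos: [0.4706, 0.21, 0.0452]
tcp_rot: [-90.1, -0.0, 94.6]
wrist_force: [-4.8, -2.7, 12.4]
opening: 0.0001
time: 34.8
ee_pos: [0.4706, 0.21, 0.0451]
tcp_rot: [-90.1, -0.0, 94.6]
wrist_force: [-7.4, -2.5, 19.1]
opening: -0.0
time: 35.6
ee_pos: [0.3338, 0.1387, 0.2137]
tcp_rot: [-90.1, -0.0, 94.8]
wrist_force: [1.5, 0.5, -0.1]
opening: 0.0002
time: 36.2
ee_pos: [0.3517, -0.0618, 0.2127]
tcp_rot: [-90.0, -0.0, 94.4]
wrist_force: [-0.0, 0.3, 0.4]
opening: -0.0
lid edge rows down vs before press 0.256
dish 0.68 4.0
caliper 0.79 9.0
gauge 0.84 9.0
nestplate 9.41 104.0
36.3
```

The lid edge went down another 0.26 px, about 0.01 rad, to the hard stop. The dish and calliper haven't moved, and the arm is clear.

```bash
python3 -c "
from workcell import bot
print(bot.get_obs()['qd'].round(2)); print(bot.job_done())"
```

```text
[ 1.96 -0.05 -0.03  0.03 -0.08 -0.22]
the job is handed in; nothing more can be done
None
```

The steel block is in its case with the lid shut, and I handed the job in at about 36 s, well inside the 72 s limit.

**What I did:** I lifted the block from the nest by its ends and set it down the same way up on the left-hand mat, then let go. I took it again across its sides and lowered it into the cradle until it touched the case floor, then let go. I swung the lid over with shut fingers, pressed its rim down to the stop at 19 N, and moved the arm clear.

**Last checks:**
- **Block:** a picture before closing the lid showed it lying in the cradle, dot up. It met the case floor at the expected height.
- **Lid:** its edge measured about 0.006 rad open before the final press. It went down about 0.01 rad more, to a hard stop, so it is shut within measuring error.
- **Calliper and dish:** unchanged between the first and last pictures.

**What disagreed:**
- **Fingertips:** when shut, they reached about 22 mm less far than the stated 11 mm ahead of the TCP. My first two presses on the lid therefore felt no stop, and a third was needed. The pads probably also held the block nearer its top than planned, but it did not slip.
- **Pictures:** I used all 12 viewings before the lid was finished, so its last checks come from pixel measurements and force alone.

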